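# Close the refilled sundry jars with their own lids

## Robot

A 6-joint arm with a two-finger parallel gripper is mounted at the origin on the work surface. World frame = base frame: x ahead of the robot, y to its left, z up, the work surface at z = 0. Lengths are in mm, angles in degrees, forces in N, time in s.
With the tool pointing down it reaches from about 300 to 775 mm from the base axis. Payload 14.6 kg.
Tool frame: the origin (TCP) lies on the front face of the gripper's body, between the roots of the fingers; the fingertips stand 97 mm ahead of it and the grasp point (between the pads) lies 78 mm ahead of it (robot.tcp_to_tips is the distance from the TCP to the fingertips, in mm); z points along the fingers, y is the direction in which the jaws open and shut (so a half turn about z gives the same grasp; the last joint's range is limited). The gripper opens to 94 mm and grips with 3 to 60 N. Pads are 16 mm wide; open, the fingers measure 119 mm over their backs; the gripper's body (75 mm by 177 mm) begins 78 mm behind the grasp point.
Start: joints at [64.08, 17.183, 87.147, -0, 75.671, -3.816], TCP at [206.962, 509.565, 302.646] pointing down, gripper open.
Joint ranges: [-173.82, 173.82], [-45.26, 126.66], [13.44, 144.39], [-59.66, 239.66], [0, 175.72], [-146.38, 146.38]. Speed limits (degrees/s): [127.2, 127.2, 147.25, 180, 180, 180].

## Interface

Orientations are given as [roll, pitch, yaw] about the fixed x, y, z axes, in that order (R = Rz(yaw) Ry(pitch) Rx(roll)).
In Python, from cell import robot, claw, planner, readout, cams, job, spot_in, trace, pinpoint gives the robot as it stands. The module is installed in compiled form; this text tells all that it offers. Calls block until the motion is done:
- robot.movep(position, orientation): joint-space move of the TCP to a pose.
- robot.line_to(position, ori=None, vel=150, threshold=None): straight line of the TCP; ori=None keeps the orientation; vel is the mean speed in mm/s. With threshold (N) it stops when the force on the tool has changed by that much, and returns True; else False.
- robot.move_j(angles): joint-space move.
- claw.release() and claw.clamp(): open the fingers fully, or close them until they stop; the grip force is fixed at half the most.
- robot.dwell(seconds).
- planner.ik(position, orientation): joint angles nearest the present ones, or None.
- readout.sense(): the state.
- cams.snapshot(name): name is "scene" or "side" or "wrist"; returns a dict with "img" (400x640x3 uint8, red, green, blue), "range_z" (400x640 float32, mm along the optical axis (not along the pixel's ray), 0 where there is no reading), "fx", "fy", "cx", "cy" (pixels), "T" (4x4, takes a point from camera to world coordinates). Camera axes: x right, y down, z forward; pixel columns grow to the right and rows downward; lengths in mm; the calibration is good to about 2 mm. A picture is of the moment at which its call begins.
A pose or a line that the arm cannot do raises robot.PlanningError and nothing moves.
- job.sign_off(): hands the job in, once; it reports no verdict.
Trained networks look in a picture, given as the dict that the camera call returned (one of the last four; its "shot" number tells which), for a name from the list of things; names that differ only in an ending like _2 or _b are one class to them, and where a whole thing is asked for, a point or a joint stands for the part that bears it (a point fixed in the world has none). Each returns a list of dicts, best first, with "score" (0 to 1); they miss things now and then, are a little off and sometimes report something else, mostly with a low value. They report only what shows in the picture. A call takes as long as a camera call. They do not tell look-alikes from the thing itself.
- spot_in(picture, label): "xyz" ([x, y, z] in mm, in the coordinates of the camera as it stood for that picture, good to about 4 mm: the middle of the surface that is visible of it).
- trace(picture, label): "pixels" (400x640 bool, what is visible of it).
- pinpoint(picture, label): "xyz" ([x, y, z] in mm, in the coordinates of the camera as it stood for that picture, good to about 4 mm: a listed point, or the origin of a listed thing).
The state is a dict: "time_s": time; "joint_pos": joint angles; "dq": joint speeds; "joint_torque": joint torques, N m; "tool_pos": TCP position; "eef_rot": TCP orientation; "force": force on the tool from outside, world axes, zero at the start; "torque": the same for the moment, N m; "finger_gap": finger opening in mm.
Only numpy, scipy, OpenCV 4.12 (cv2) and the standard library are available. Lean on these libraries where they do the work, as an engineer would, in place of code of your own. Each camera call takes 0.05 s, during which the arm holds its last target.

## Task

The four white sundry jars have been refilled and stand open, and their four knobbed steel lids lie about on the shelf in no order. Put each lid back on the jar that it fits, set down (not dropped) so that it sits flat and fully home. Leave the jars standing where they are, and do not disturb the pill bottle or the mortar.

Things in the scene. Friction and masses are not known exactly. Their poses are not given: they have to be found in the camera images.
- jar_1: The smallest of four open, straight-sided white sundry jars, standing loose on the shelf: 64 mm across, 58 mm high, wall 4 mm, so the mouth is 56 mm wide. Some refill lies inside, well below the rim. Origin: centre of its underside; z up, the rim is 58 mm above it. Fits lid_1.
- lid_1: The smallest of four round steel lids, lying right way up. Flange 70 mm across; under it a plug 48 mm across, 6 mm deep, bevelled at the foot, 4 mm free all round in the jar mouth; on top in the centre an upright black cylindrical knob 24 mm across. Origin: centre of the plug's underside; z up: flange from 6 mm, plate top 11, knob 11 to 39. Home in jar_1: origin 52 mm above the jar's.
- jar_2: The second smallest of four open, straight-sided white sundry jars, standing loose on the shelf: 82 mm across, 64 mm high, wall 4 mm, so the mouth is 74 mm wide. Some refill lies inside, well below the rim. Origin: centre of its underside; z up, the rim is 64 mm above it. Fits lid_2.
- lid_2: The second smallest of four round steel lids, lying right way up. Flange 88 mm across; under it a plug 66 mm across, 6 mm deep, bevelled at the foot, 4 mm free all round in the jar mouth; on top in the centre an upright black cylindrical knob 24 mm across. Origin: centre of the plug's underside; z up: flange from 6 mm, plate top 11, knob 11 to 39. Home in jar_2: origin 58 mm above the jar's.
- jar_3: The second largest of four open, straight-sided white sundry jars, standing loose on the shelf: 100 mm across, 70 mm high, wall 4 mm, so the mouth is 92 mm wide. Some refill lies inside, well below the rim. Origin: centre of its underside; z up, the rim is 70 mm above it. Fits lid_3.
- lid_3: The second largest of four round steel lids, lying right way up. Flange 106 mm across; under it a plug 84 mm across, 6 mm deep, bevelled at the foot, 4 mm free all round in the jar mouth; on top in the centre an upright black cylindrical knob 24 mm across. Origin: centre of the plug's underside; z up: flange from 6 mm, plate top 11, knob 11 to 39. Home in jar_3: origin 64 mm above the jar's.
- jar_4: The largest of four open, straight-sided white sundry jars, standing loose on the shelf: 118 mm across, 76 mm high, wall 4 mm, so the mouth is 110 mm wide. Some refill lies inside, well below the rim. Origin: centre of its underside; z up, the rim is 76 mm above it. Fits lid_4.
- lid_4: The largest of four round steel lids, lying right way up. Flange 124 mm across; under it a plug 102 mm across, 6 mm deep, bevelled at the foot, 4 mm free all round in the jar mouth; on top in the centre an upright black cylindrical knob 24 mm across. Origin: centre of the plug's underside; z up: flange from 6 mm, plate top 11, knob 11 to 39. Home in jar_4: origin 70 mm above the jar's.
- pill_bottle: Bystander: a small blue plastic pill bottle with a white cap, standing loose, 44 mm across and 82 mm high. Origin: centre of its underside; z up.
- mortar: Bystander: heavy speckled stoneware mortar, loose, straight ahead of the robot at the back of the work: 108 mm across, 66 mm high, its pestle leaning in it up to 120 mm high and 80 mm out from the axis. Origin: centre of its underside; z up. (Out of the way, fixed: a green vise with an ampoule rack, 210 mm high, far to the left; a flat counting tray far to the right.)
Mind the look-alikes: they are no part of the job. Leave any purple or yellow look-alike of the jar_3 alone. What is shaped like the lid_4 but purple is not meant.

How it is judged:
By the outcome, as a careful person would: the job done as asked, in the order asked, and still so for the second after the job is handed in, with the robot touching nothing.
It also fails if it takes over 120 s, if anything falls off the work surface, if the arm or the gripper's body presses on something with over 40 N, if the wrist force passes 120 N, or if a joint passes its speed limit or range.

## Working session

There is one attempt and no reset: what is moved stays moved. The work goes in short steps, each a Python script; the robot and the scene stay as the last script left them, time stands still between calls to the robot, and variables do not carry over. Pictures are saved under pics/ and viewed, and the job is handed in when it is done.

```bash
mkdir -p pics; python3 - <<'E'
from cell import *
import cv2
s=readout.sense();print(s)
for n in ("scene","side","wrist"):
    p=cams.snapshot(n);cv2.imwrite(f"pics/{n}0.png",p["img"][:,:,::-1]);print(n,p["T"].round(2).tolist(),p["fx"],p["cx"],p["cy"])
E
```

```text
{'time_s': 0.0, 'joint_pos': array([ 6.40790679e+01,  1.72147738e+01,  8.71765571e+01, -1.86791768e-03,
        7.56702629e+01, -3.81601033e+00]), 'dq': array([-0.0149925 , -0.10731242,  0.03698304,  0.12298714, -0.03791825,
        0.0295134 ]), 'joint_torque': array([ 1.46335533e-03, -5.31831300e+01, -3.52735019e+01,  7.08899321e-02,
        2.44269107e-02, -1.53652604e-04]), 'tool_pos': array([206.91844756, 509.45116119, 302.12209218]), 'eef_rot': array([-1.79938422e+02, -2.29393895e-03,  1.57895540e+02]), 'force': array([0.64329571, 0.00828073, 0.30488237]), 'torque': array([-0.01739777, -0.01515766,  0.03195699]), 'finger_gap': 94.04009821229725}
scene [[-0.65, 0.52, -0.56, 1172.94], [0.76, 0.45, -0.47, 619.07], [0.01, -0.73, -0.69, 918.92], [0.0, 0.0, 0.0, 1.0]] 508.0984376684628 313.2732640600175 199.9640416397987
side [[0.84, -0.39, 0.39, -12.46], [-0.55, -0.61, 0.57, -712.61], [0.01, -0.69, -0.72, 938.26], [0.0, 0.0, 0.0, 1.0]] 445.27685884646024 324.22709562596106 200.89214655145034
wrist [[0.38, 0.89, 0.25, 133.41], [0.93, -0.36, -0.1, 540.28], [-0.0, 0.27, -0.96, 385.4], [0.0, 0.0, 0.0, 1.0]] 319.1734098847945 320.24203113681955 203.79011931537283
```

View pics/scene0.png

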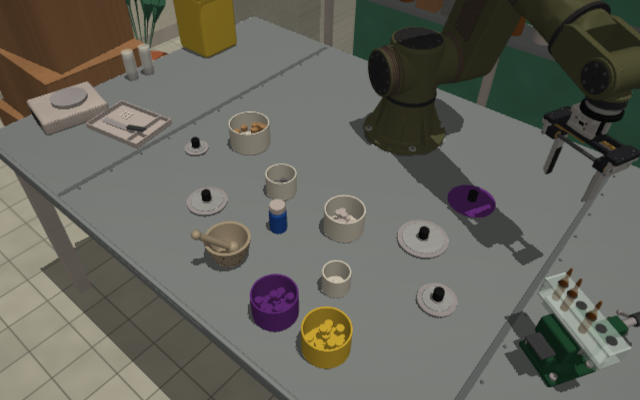

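View pics/side0.png

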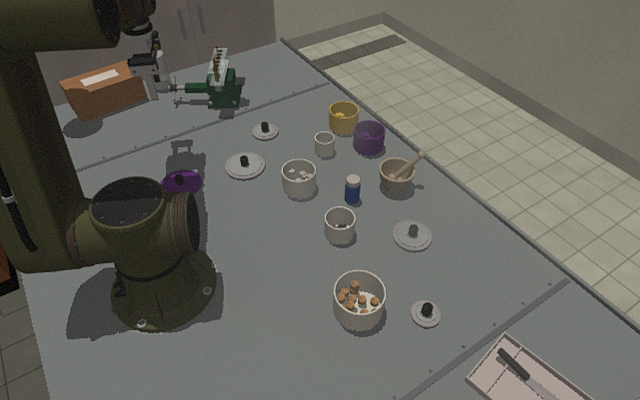

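View pics/wrist0.png

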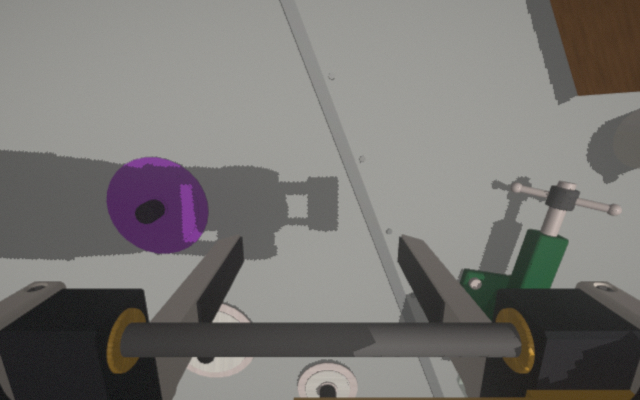

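The scene picture shows four white jars at (249,132), (281,181), (344,218) and (336,279). The steel-white lids are at (196,146), (207,200), (423,238) and (437,298). The look-alikes are a purple lid (471,200), a purple jar (275,302) and a yellow jar (327,337). Next I'll measure the white ones with the networks and depth from both fixed cameras.

```bash
cat > h.py <<'E'
from cell import *
import numpy as np, cv2
from scipy.optimize import least_squares
def world(p,mask=None):
    z=p["range_z"]; v,u=np.indices(z.shape); 
    P=np.stack([(u-p["cx"])/p["fx"]*z,(v-p["cy"])/p["fy"]*z,z],-1)
    return P@p["T"][:3,:3].T+p["T"][:3,3]
def circ(xy,r=None):
    c0=(xy.max(0)+xy.min(0))/2
    if r is None:
        f=lambda q:np.hypot(*(xy-q[:2]).T)-q[2]; s=least_squares(f,[*c0,50],loss="soft_l1",f_scale=1)
    else:
        f=lambda q:np.hypot(*(xy-q[:2]).T)-r; s=least_squares(f,c0,loss="soft_l1",f_scale=1)
    return s.x.round(1), np.abs(s.fun).mean().round(2)
def rp_(xyz,T): return (T[:3,:3]@np.asarray(xyz)+T[:3,3]).round(1)
E
python3 - <<'E'
from h import *
for n in ("scene","side"):
    p=cams.snapshot(n);W=world(p);np.savez(f"{n}.npz",W=W,img=p["img"],T=p["T"],i=[p["fx"],p["fy"],p["cx"],p["cy"]],range_z=p["range_z"])
    print(n)
    for lab in ("jar_1","lid_1","pill_bottle","mortar"):
        for d in trace(p,lab):
            m=d["pixels"]; 
            if m.sum()<20: continue
            m2=m&(p["range_z"]>0); w=W[m2]; v,u=np.nonzero(m); col=np.median(p["img"][m],0)
            r=[lab,round(d["score"],2),"px",int(u.mean()),int(v.mean()),"n",m.sum(),col,"zmax",np.percentile(w[:,2],[2,50,98]).round(0),"mid",((np.percentile(w,1,axis=0)+np.percentile(w,99,axis=0))/2)[:2].round(0)]
            print(*r)
E
```

```text
scene
jar_1 0.79 px 281 181 n 982 [121.  115.5 104. ] zmax [10. 40. 66.] mid [455. -92.]
jar_1 0.79 px 343 217 n 1744 [122. 116. 104.] zmax [ 2. 41. 72.] mid [455. 110.]
jar_1 0.64 px 335 277 n 912 [122. 117. 105.] zmax [ 6. 36. 60.] mid [610. 217.]
jar_1 0.63 px 249 132 n 1554 [121.  114.5 102. ] zmax [ 7. 50. 77.] mid [ 361. -305.]
jar_1 0.55 px 325 336 n 2677 [122. 100.  29.] zmax [ 6. 40. 72.] mid [739. 294.]
jar_1 0.55 px 274 301 n 2329 [57. 25. 68.] zmax [ 6. 41. 72.] mid [745. 160.]
lid_1 0.86 px 195 146 n 308 [133. 129. 125.] zmax [ 5. 12. 40.] mid [ 483. -407.]
lid_1 0.84 px 436 299 n 1103 [144. 137. 133.] zmax [ 2. 11. 41.] mid [494. 406.]
lid_1 0.83 px 207 199 n 946 [144. 140. 135.] zmax [ 1. 12. 40.] mid [ 609. -210.]
lid_1 0.83 px 471 200 n 1167 [49. 22. 59.] zmax [ 7. 12. 39.] mid [163. 314.]
lid_1 0.6 px 423 238 n 1530 [149. 145. 140.] zmax [ 6. 12. 39.] mid [360. 288.]
pill_bottle 0.81 px 277 215 n 552 [28.  56.  86.5] zmax [ 4. 57. 85.] mid [561.  -3.]
pill_bottle 0.21 px 336 278 n 933 [122. 117. 105.] zmax [ 6. 35. 60.] mid [610. 217.]
mortar 0.59 px 225 241 n 1746 
[... 326 characters left out ...]
105.  93.  61.] zmax [ 8. 46. 72.] mid [737. 290.]
jar_1 0.72 px 358 299 n 2620 [106. 102.  91.] zmax [ 5. 44. 78.] mid [ 358. -309.]
lid_1 0.98 px 182 181 n 740 [52.  34.5 61. ] zmax [ 7. 12. 40.] mid [166. 316.]
lid_1 0.91 px 425 312 n 649 [139. 134. 131.] zmax [ 3. 11. 40.] mid [ 482. -407.]
lid_1 0.74 px 265 130 n 322 [135. 131. 128.] zmax [ 7. 12. 42.] mid [495. 404.]
lid_1 0.74 px 244 164 n 846 [143. 141. 137.] zmax [ 6. 12. 39.] mid [360. 285.]
lid_1 0.7 px 411 234 n 938 [136. 133. 129.] zmax [ 6. 11. 40.] mid [ 613. -208.]
pill_bottle 0.89 px 352 188 n 408 [46. 55. 78.] zmax [ 4. 59. 85.] mid [555. -11.]
mortar 0.8 px 398 171 n 1112 [99. 92. 79.] zmax [  7.  54. 114.] mid [706. -32.]
```

```bash
cat > fit.py <<'E'
from h import *
jars={(455,-92):(64,41),(455,112):(70,50),(610,216):(58,32),(360,-307):(76,59)}
lids=[(483,-407),(494,405),(611,-209),(360,287)]
for n in ("scene","side"):
    d=np.load(n+".npz");W=d["W"].reshape(-1,3);print(n)
    for c,(h,r) in jars.items():
        m=(np.hypot(W[:,0]-c[0],W[:,1]-c[1])<r+12)&(abs(W[:,2]-h)<3)
        # outer edge silhouette per angle
        w=W[m]; a=np.arctan2(w[:,1]-c[1],w[:,0]-c[0]); 
        print("jar",c,m.sum(),"mid-wall fit",circ(w[:,:2],r-2),circ(w[:,:2]),"medz",np.median(w[:,2]).round(1))
    for c in lids:
        m=(np.hypot(W[:,0]-c[0],W[:,1]-c[1])<75)&(W[:,2]>8)&(W[:,2]<15); w=W[m][:,:2]
        k=(np.hypot(W[:,0]-c[0],W[:,1]-c[1])<35)&(W[:,2]>36.5); kk=W[k]
        hull=cv2.convexHull(w.astype(np.float32))[:,0]
        print("lid",c,m.sum(),circ(hull),"knob",len(kk),((kk.max(0)+kk.min(0))/2).round(1),kk.mean(0).round(1))
E
python3 fit.py
```

```text
scene
jar (455, -92) 139 mid-wall fit (array([454.2, -92.5]), np.float64(1.61)) (array([454.2, -92.5,  38.9]), np.float64(1.61)) medz 63.9
jar (455, 112) 214 mid-wall fit (array([455.6, 118.4]), np.float64(1.49)) (array([455.7, 118.4,  47.8]), np.float64(1.48)) medz 70.0
jar (610, 216) 172 mid-wall fit (array([609.7, 215.8]), np.float64(1.25)) (array([609.8, 215.8,  29.7]), np.float64(1.22)) medz 58.4
jar (360, -307) 170 mid-wall fit (array([ 359. , -305.7]), np.float64(1.83)) (array([ 359. , -305.7,   56.8]), np.float64(1.82)) medz 75.7
lid (483, -407) 186 (array([ 483. , -405.4,   33.8]), np.float64(1.03)) knob 33 [ 483.  -405.4   40.2] [ 483.7 -403.7   39.7]
lid (494, 405) 825 (array([494.7, 404.8,  43.9]), np.float64(0.54)) knob 76 [495.7 404.9  40.5] [495.5 405.3  39.8]
lid (611, -209) 703 (array([ 612.8, -209.3,   52.7]), np.float64(0.8)) knob 46 [ 612.6 -210.    41. ] [ 613.8 -208.    39.6]
lid (360, 287) 1281 (array([359.9, 286.7,  61.9]), np.float64(0.75)) knob 58 [360.7 287.5  39.8] [360.8 287.4  39.4]
side
jar (455, -92) 143 mid-wall fit (array([453.7, -94.9]), np.float64(
[... 252 characters left out ...]
 np.float64(1.36)) (array([608. , 213.2,  30.2]), np.float64(1.36)) medz 58.3
jar (360, -307) 284 mid-wall fit (array([ 359. , -308.2]), np.float64(1.17)) (array([ 359. , -308.2,   56.7]), np.float64(1.14)) medz 76.0
lid (483, -407) 447 (array([ 482.4, -407.7,   34.5]), np.float64(0.41)) knob 72 [ 481.1 -407.7   39.5] [ 481.4 -407.5   39.1]
lid (494, 405) 244 (array([493.6, 402.6,  43.3]), np.float64(0.91)) knob 26 [493.8 401.9  41.6] [493.1 401.5  40.5]
lid (611, -209) 758 (array([ 612.4, -210.7,   52.8]), np.float64(0.89)) knob 49 [ 610.9 -212.8   40.4] [ 611.3 -211.5   39.6]
lid (360, 287) 682 (array([359.4, 284.8,  62. ]), np.float64(1.06)) knob 35 [360.3 284.5  39.7] [359.4 284.4  39.5]
```

```bash
python3 - <<'E'
import numpy as np,cv2
a=np.load("scene.npz")["img"][:,:,::-1];b=np.load("side.npz")["img"][:,:,::-1]
def crop(i,u,v,s=40): return cv2.resize(i[max(v-s,0):v+s,u-s:u+s],(260,260),interpolation=cv2.INTER_CUBIC)
r1=np.hstack([crop(a,*c) for c in((196,146),(207,200),(437,298))]);r2=np.hstack([crop(a,*c) for c in ((423,238),(471,200),(344,218))])
cv2.imwrite("pics/crops.png",np.vstack([r1,r2]))
E
```

```text
(no output)
```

View pics/crops.png

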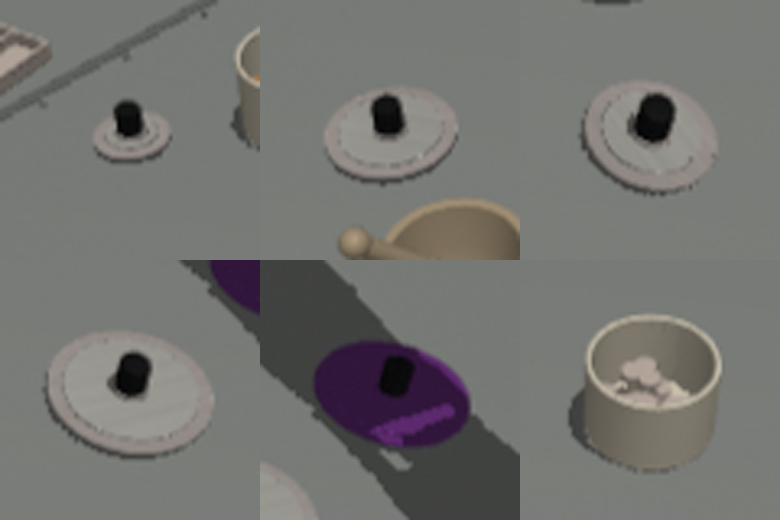

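The crops confirm the identities. Circle fits give radii of 34, 43.6, 52.7 and 62 mm:

| Lid | Position (mm) |
|---|---|
| lid_1 | (483,-406) |
| lid_2 | (494,404) |
| lid_3 | (612,-210) |
| lid_4 | (360,286) |

The purple lid is the look-alike. The two cameras disagree by about 2.5 mm in y, so I'll calibrate both by gripping lid_4's knob in two perpendicular directions.

```bash
cat >> h.py <<'E'
def st(msg=""):
    s=readout.sense(); print(msg,"t",round(s["time_s"],2),"tcp",s["tool_pos"].round(1),"rot",s["eef_rot"].round(1),"F",s["force"].round(1),"gap",round(s["finger_gap"],1),"j",s["joint_pos"].round(0)); return s
def lidfit(c,z0=0,cam=("scene","side"),R=75):
    for n in cam:
        W=world(cams.snapshot(n)).reshape(-1,3)
        m=(np.hypot(W[:,0]-c[0],W[:,1]-c[1])<R)&(W[:,2]>z0+8)&(W[:,2]<z0+14)
        w=W[m][:,:2]; hull=cv2.convexHull(w.astype(np.float32))[:,0]
        print("  lidfit",n,m.sum(),circ(hull))
L={1:(482.7,-406.5),2:(494.1,403.7),3:(612.5,-210),4:(359.7,285.8)}
J={1:(608.9,214.5),2:(454,-93.7),3:(455.1,117.1),4:(359,-307)}
JZ={1:52,2:58,3:64,4:70}
E
python3 - <<'E'
from h import *
for k in L:
  for p,z in ((L[k],(111,230)),(J[k],(JZ[k]+111,320))):
    print(k,p,[[None if (q:=planner.ik([*p,zz],[180,0,y])) is None else q.__class__(q).tolist() if 0 else np.round(q,0).tolist() for y in (0,90,180)] for zz in z])
W=world(cams.snapshot("scene")).reshape(-1,3)
m=(W[:,1]>430)&(W[:,2]>60)&(W[:,0]<900)&(W[:,0]>300); print(np.percentile(W[m],[1,50,99],axis=0).round())
E
```

```text
1 (482.7, -406.5) [[[-43.0, 39.0, 82.0, -0.0, 59.0, 47.0], [-43.0, 39.0, 82.0, 0.0, 59.0, -43.0], [-43.0, 39.0, 82.0, 0.0, 59.0, -133.0]], [[-43.0, 31.0, 78.0, -0.0, 71.0, 47.0], [-43.0, 31.0, 78.0, 0.0, 71.0, -43.0], [-43.0, 31.0, 78.0, 0.0, 71.0, -133.0]]]
1 (608.9, 214.5) [[[16.0, 37.0, 78.0, -0.0, 65.0, 106.0], [16.0, 37.0, 78.0, -0.0, 65.0, 16.0], [16.0, 37.0, 78.0, 0.0, 65.0, -74.0]], [[16.0, 29.0, 68.0, -0.0, 83.0, 106.0], [16.0, 29.0, 68.0, -0.0, 83.0, 16.0], [16.0, 29.0, 68.0, 0.0, 83.0, -74.0]]]
2 (494.1, 403.7) [[[36.0, 40.0, 81.0, -0.0, 60.0, 126.0], [36.0, 40.0, 81.0, -0.0, 60.0, 36.0], [36.0, 40.0, 81.0, 0.0, 60.0, -54.0]], [[36.0, 32.0, 76.0, -0.0, 72.0, 126.0], [36.0, 32.0, 76.0, -0.0, 72.0, 36.0], [36.0, 32.0, 76.0, 0.0, 72.0, -54.0]]]
2 (454, -93.7) [[[-16.0, 16.0, 109.0, -0.0, 56.0, 74.0], [-16.0, 16.0, 109.0, -0.0, 56.0, -16.0], [-16.0, 16.0, 109.0, 0.0, 56.0, -106.0]], [[-16.0, 5.0, 99.0, -0.0, 76.0, 74.0], [-16.0, 5.0, 99.0, 0.0, 76.0, -16.0], [-16.0, 5.0, 99.0, 0.0, 76.0, -106.0]]]
3 (612.5, -210) [[[-22.0, 41.0, 79.0, -0.0, 60.0, 68.0], [-22.0, 41.0, 79.0, 0.0
[... 296 characters left out ...]
.0, 57.0, -80.0]], [[10.0, 6.0, 98.0, -0.0, 76.0, 100.0], [10.0, 6.0, 98.0, -0.0, 76.0, 10.0], [10.0, 6.0, 98.0, 0.0, 76.0, -80.0]]]
4 (359.7, 285.8) [[[34.0, 21.0, 111.0, -0.0, 48.0, 124.0], [34.0, 21.0, 111.0, -0.0, 48.0, 34.0], [34.0, 21.0, 111.0, 0.0, 48.0, -56.0]], [[34.0, 10.0, 106.0, -0.0, 64.0, 124.0], [34.0, 10.0, 106.0, -0.0, 64.0, 34.0], [34.0, 10.0, 106.0, 0.0, 64.0, -56.0]]]
4 (359, -307) [[[-45.0, 16.0, 107.0, -0.0, 57.0, 45.0], [-45.0, 16.0, 107.0, 0.0, 57.0, -45.0], [-45.0, 16.0, 107.0, 0.0, 57.0, -135.0]], [[-45.0, 6.0, 98.0, -0.0, 76.0, 45.0], [-45.0, 6.0, 98.0, 0.0, 76.0, -45.0], [-45.0, 6.0, 98.0, 0.0, 76.0, -135.0]]]
[[323. 576.  63.]
 [480. 651. 121.]
 [530. 738. 199.]]
```

```bash
python3 - <<'E'
from h import *
c=L[4]
robot.movep([*c,230],[180,0,180]); st("hover")
robot.line_to([*c,112],vel=110); st("down")
claw.clamp(); s=st("clamp y-jaw"); lidfit(c)
claw.release()
c=[c[0],s["tool_pos"][1]]
robot.line_to([*c,145],vel=100); robot.movep([*c,145],[180,0,90]); robot.line_to([*c,112],vel=80)
claw.clamp(); s=st("clamp x-jaw"); lidfit(c)
p=cams.snapshot("wrist");cv2.imwrite("pics/w1.png",p["img"][:,:,::-1])
E
```

```text
hover t 1.78 tcp [359.7 286.4 230.4] rot [180.   0. 180.] F [-0.3  0.9 -0.4] gap 93.9 j [ 34.  10. 106.   0.  64. -56.]
down t 3.01 tcp [359.9 286.  112.5] rot [ 180.    0. -180.] F [ 0.2 -0.2 -0.8] gap 93.9 j [ 34.  21. 111.  -0.  48. -56.]
clamp y-jaw t 4.09 tcp [359.7 285.8 112. ] rot [-180.   -0. -180.] F [ 0.2  0.2 -0.1] gap 23.5 j [ 34.  21. 111.  -0.  48. -56.]
  lidfit scene 1017 (array([359.9, 287.2,  61.8]), np.float64(0.71))
  lidfit side 564 (array([359.2, 285.5,  61.5]), np.float64(0.73))
clamp x-jaw t 8.88 tcp [359.7 285.8 112. ] rot [-180.    0.   90.] F [ 0.7 -0.2  0.4] gap 23.9 j [ 34.  21. 111.   0.  48.  34.]
  lidfit scene 989 (array([361.3, 287.2,  61.5]), np.float64(0.51))
  lidfit side 544 (array([360.5, 285.7,  61.3]), np.float64(0.73))
```

```bash
cat >> h.py <<'E'
J={1:(608.0,213.9),2:(453,-94.3),3:(454.2,116.5),4:(358.2,-307.5)}
def pick(k,double=True):
    c=L[k]
    robot.movep([*c,230],[180,0,180]); robot.line_to([*c,112],vel=110); claw.clamp(); s=st("clampA")
    claw.release(); robot.line_to([*c,145],vel=100); robot.movep([*c,145],[180,0,90]); robot.line_to([*c,112],vel=80)
    claw.clamp(); s=st("clampB"); return s["tool_pos"][2]
def carry(k):
    c=L[k]; robot.line_to([*c,310],vel=150); st("lifted")
    robot.movep([*J[k],310],[180,0,90]); st("over jar")
def lower(k,ztcp,f=5):
    zh=JZ[k]+112
    robot.line_to([*J[k],zh+9],vel=120); robot.dwell(0.3); st("above")
    hit=robot.line_to([*J[k],zh-2],vel=15,threshold=f); s=st(f"hit {hit} home tcp {zh}"); return s
E
python3 - <<'E'
from h import *
carry(4)
for n in ("scene","side"):
    p=cams.snapshot(n);cv2.imwrite(f"pics/{n}1.png",p["img"][:,:,::-1])
s=lower(4,112)
for n in ("scene","side"):
    p=cams.snapshot(n);cv2.imwrite(f"pics/{n}2.png",p["img"][:,:,::-1])
E
python3 - <<'E'
import cv2,numpy as np
a=cv2.imread("pics/scene2.png")[70:190,170:330];b=cv2.imread("pics/side2.png")[220:340,280:440]
cv2.imwrite("pics/p4.png",np.hstack([cv2.resize(x,(400,300),interpolation=cv2.INTER_CUBIC) for x in (a,b)]))
E
```

```text
lifted t 10.49 tcp [359.5 285.7 309.2] rot [-179.9    0.    90. ] F [-0.6 -0.  -1.1] gap 23.0 j [ 34.   5. 101.  -0.  74.  34.]
over jar t 12.62 tcp [ 358.6 -307.   310. ] rot [180.   -0.   90.1] F [-0.5 -0.  -1.1] gap 23.6 j [-45.   7.  99.   0.  75. -45.]
above t 14.16 tcp [ 358.2 -307.6  191.3] rot [180.   0.  90.] F [ 0.4 -0.3 -1.2] gap 23.5 j [-45.  15. 106.  -0.  59. -45.]
hit True home tcp 182 t 14.75 tcp [ 358.2 -307.5  182. ] rot [-180.   -0.   90.] F [-0.2  0.6  5.1] gap 23.5 j [-45.  16. 107.   0.  58. -45.]
```

View pics/p4.png

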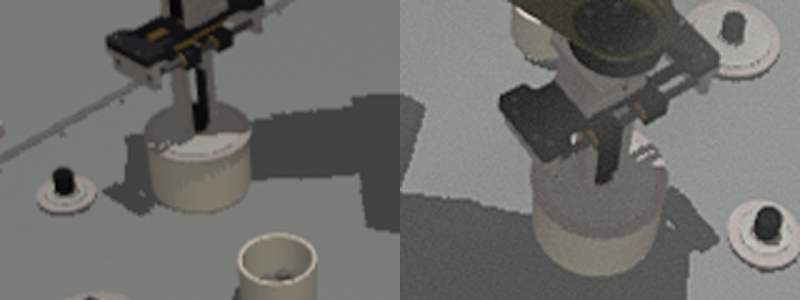

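The lid_4 contact came at TCP z = 182.0, exactly home height. The pictures show the lid covering the jar flat. I'll release it and go on to lid_1.

```bash
python3 - <<'E'
from h import *
claw.release(); robot.dwell(0.2); st("rel"); robot.line_to([*J[4],310],vel=150)
lidfit(J[4],70)
pick(1); carry(1); s=lower(1,112)
for n in ("scene","side"):
    p=cams.snapshot(n);cv2.imwrite(f"pics/{n}3.png",p["img"][:,:,::-1])
E
python3 - <<'E'
import cv2,numpy as np
a=cv2.imread("pics/scene3.png")[220:340,260:420];b=cv2.imread("pics/side3.png")[80:200,245:405]
cv2.imwrite("pics/p1.png",np.hstack([cv2.resize(x,(400,300),interpolation=cv2.INTER_CUBIC) for x in (a,b)]))
E
```

```text
rel t 16.21 tcp [ 358.  -307.2  181.5] rot [-1.799e+02 -1.000e-01  9.000e+01] F [-0.6  0.4 -0.7] gap 94.1 j [-45.  16. 107.  -0.  58. -45.]
  lidfit scene 642 (array([ 359.2, -305. ,   61.7]), np.float64(1.12))
  lidfit side 1738 (array([ 359.5, -307. ,   61.6]), np.float64(0.3))
clampA t 21.0 tcp [ 482.7 -406.5  112. ] rot [-180.    0. -180.] F [ 0.3 -0.2  0.3] gap 23.5 j [ -43.   39.   82.   -0.   59. -133.]
clampB t 25.68 tcp [ 482.7 -406.5  112. ] rot [180.   0.  90.] F [-0.6  0.2  0.3] gap 22.9 j [-43.  39.  82.  -0.  59. -43.]
lifted t 27.15 tcp [ 482.6 -406.4  309. ] rot [-1.799e+02 -1.000e-01  9.000e+01] F [-0.4  0.3 -1.1] gap 23.3 j [-43.  27.  72.  -0.  80. -43.]
over jar t 29.41 tcp [608.3 213.  310. ] rot [180.    0.   89.9] F [-0.2  0.4 -0.5] gap 23.1 j [16. 29. 69. -0. 81. 16.]
above t 31.0 tcp [608.1 213.9 173.3] rot [180.  -0.  90.] F [-0.1 -1.  -0.8] gap 23.5 j [16. 36. 78.  0. 66. 16.]
hit True home tcp 164 t 31.59 tcp [607.9 213.9 163.9] rot [-180.    0.   90.] F [-1.2 -0.1  4.6] gap 23.6 j [16. 37. 78.  0. 65. 16.]
```

View pics/p1.png

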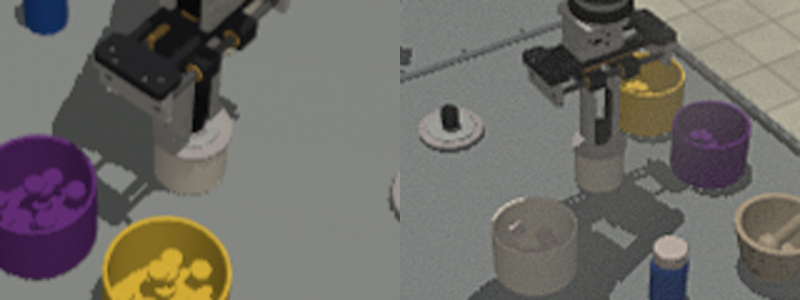

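lid_1 also made contact exactly at home height (163.9 against 164), and the picture shows it seated. Next are lid_2 and then lid_3.

```bash
python3 - <<'E'
from h import *
claw.release(); robot.dwell(0.2); st("rel"); robot.line_to([*J[1],310],vel=150)
pick(2); carry(2); s=lower(2,112)
if abs(s["tool_pos"][2]-170)<0.8:
    claw.release(); robot.dwell(0.2); robot.line_to([*J[2],310],vel=150)
    pick(3); carry(3); s=lower(3,112)
for n in ("scene","side"):
    p=cams.snapshot(n);cv2.imwrite(f"pics/{n}4.png",p["img"][:,:,::-1])
E
```

```text
rel t 33.05 tcp [607.7 213.8 163.4] rot [-179.9    0.    90. ] F [-0.4  0.2 -0.6] gap 94.3 j [16. 37. 78.  0. 65. 16.]
clampA t 37.61 tcp [494.1 403.7 112. ] rot [180.  -0. 180.] F [-0.1 -0.3 -1. ] gap 23.2 j [ 36.  40.  81.   0.  60. -54.]
clampB t 42.29 tcp [494.1 403.7 112. ] rot [-180.    0.   90.] F [-0.7 -0.3 -0.2] gap 23.3 j [36. 40. 81.  0. 60. 36.]
lifted t 43.76 tcp [494.  403.6 309. ] rot [-1.799e+02  1.000e-01  9.000e+01] F [ 0.3 -0.3 -0.9] gap 23.2 j [36. 28. 71. -0. 81. 36.]
over jar t 45.58 tcp [453.3 -93.8 310. ] rot [180.  -0.  90.] F [ 0.5 -0.2 -0.6] gap 23.4 j [-16.   6. 100.   0.  74. -16.]
above t 47.12 tcp [453.1 -94.3 179.3] rot [180.   0.  90.] F [-0.9 -0.6 -0.5] gap 23.6 j [-16.  15. 108.  -0.  57. -16.]
hit True home tcp 170 t 47.71 tcp [452.9 -94.3 169.9] rot [-180.   -0.   90.] F [-1.1  0.6  4.6] gap 23.2 j [-16.  16. 109.   0.  56. -16.]
clampA t 53.94 tcp [ 612.5 -210.   112. ] rot [-180.    0. -180.] F [ 0.2  0.  -0.6] gap 23.6 j [ -22.   41.   79.   -0.   60. -112.]
clampB t 58.62 tcp [ 612.5 -210.   112. ] rot [-180.   -0.   90.] F [-0.7  0.3  0.1] gap 23.5 j [-22.  41.  79.  -0.  60. -22.]
lifted t 60.09 tcp [ 612.4 -209.9  309. ] rot [-179.9   -0.    90. ] F [ 0.1 -0.3 -1. ] gap 23.1 j [-22.  30.  69.  -0.  82. -22.]
over jar t 61.45 tcp [454.8 116.  310. ] rot [180.   0.  90.] F [-0.5  0.  -0.9] gap 23.4 j [10.  6. 99. -0. 74. 10.]
above t 62.94 tcp [454.3 116.5 185.3] rot [180.  -0.  90.] F [-0.5  0.1 -1.4] gap 23.5 j [ 10.  15. 107.   0.  58.  10.]
hit True home tcp 176 t 63.53 tcp [454.2 116.5 175.9] rot [-180.    0.   90.] F [-0.5 -0.9  5.4] gap 23.3 j [ 10.  16. 107.   0.  57.  10.]
```

View pics/scene4.png

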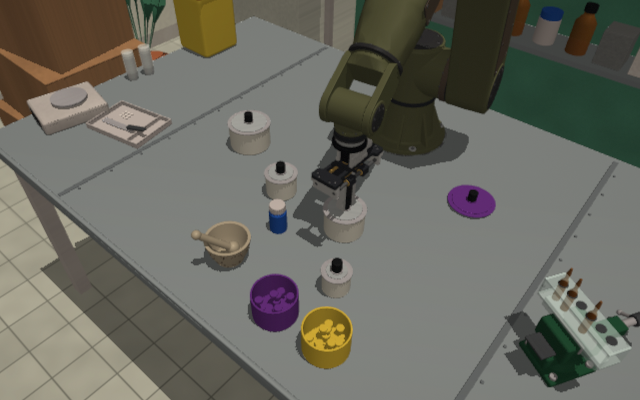

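The picture shows lids seated on the jars at (249,132), (281,181) and (336,278). lid_3 is being held home on the jar at (344,218). I'll release it, retreat and check all four.

```bash
python3 - <<'E'
from h import *
claw.release(); robot.dwell(0.2); st("rel"); robot.line_to([*J[3],310],vel=150)
robot.movep([250,-450,330],[180,0,0]); st("away")
R={1:35,2:44,3:53,4:62}
o={n:np.load(n+".npz")["W"] for n in ("scene","side")}
for n in ("scene","side"):
    p=cams.snapshot(n);cv2.imwrite(f"pics/{n}5.png",p["img"][:,:,::-1]); W=world(p).reshape(-1,3); O=o[n].reshape(-1,3)
    for k in J:
        c=J[k]; h=JZ[k]+11
        m=(np.hypot(W[:,0]-c[0],W[:,1]-c[1])<R[k]+6)&(abs(W[:,2]-h)<4); w=W[m]
        if m.sum()<20: print(n,k,"few",m.sum()); continue
        A=np.c_[w[:,:2]-w[:,:2].mean(0),np.ones(len(w))]; q=np.linalg.lstsq(A,w[:,2],rcond=None)[0]
        # jar foot silhouette: side-wall points
        f=lambda W_:(lambda v:circ(v[:,:2],R[k]-3)[0])(W_[(np.hypot(W_[:,0]-c[0],W_[:,1]-c[1])<R[k]+6)&(np.hypot(W_[:,0]-c[0],W_[:,1]-c[1])>R[k]-8)&(W_[:,2]>15)&(W_[:,2]<JZ[k]-8)])
        print(n,k,m.sum(),"top z",q[2].round(1),"want",h,"tilt",np.degrees(np.hypot(*q[:2])).round(2),"fit",circ(cv2.convexHull(w[:,:2].astype(np.float32))[:,0]),"jar wall before/after",f(O),f(W))
E
```

```text
rel t 64.99 tcp [453.9 116.4 175.6] rot [-179.9    0.    90. ] F [-0.  -0.3 -0. ] gap 94.1 j [ 10.  16. 107.   0.  57.  10.]
away t 68.2 tcp [ 250.6 -449.6  330. ] rot [-1.8e+02 -0.0e+00  1.0e-01] F [0.5 0.2 0.4] gap 94.1 j [-65.  11.  91.   0.  78.  25.]
scene 1 489 top z 62.9 want 63 tilt 0.36 fit (array([608.7, 215. ,  34.6]), np.float64(0.5)) jar wall before/after [609.2 215.1] [608.3 214.6]
scene 2 465 top z 68.9 want 69 tilt 0.4 fit (array([454.1, -92.5,  43.8]), np.float64(0.68)) jar wall before/after [453.7 -93. ] [453.1 -93.5]
scene 3 923 top z 75.2 want 75 tilt 0.11 fit (array([455.3, 118.3,  53.1]), np.float64(0.75)) jar wall before/after [455.4 117.5] [454.1 117.3]
scene 4 719 top z 81.3 want 81 tilt 0.18 fit (array([ 359.5, -304.9,   61.4]), np.float64(0.88)) jar wall before/after [ 358.7 -306.7] [ 358.2 -307.6]
side 1 147 top z 63.0 want 63 tilt 1.33 fit (array([609.9, 214.1,  33. ]), np.float64(1.72)) jar wall before/after [608.4 214.3] [645.9 163.6]Traceback (most recent call last):
  File "<stdin>", line 15, in <module>
  File "<stdin>", line 14, in <lambda>
  File "<stdin>", line 14, in <lambda>
  File "h.py", line 9, in circ
    c0=(xy.max(0)+xy.min(0))/2
        ~~~~~~^^^
    return umr_maximum(a, axis, None, out, keepdims, initial, where)
ValueError: zero-size array to reduction operation maximum which has no identity
```

```bash
python3 - <<'E'
import cv2,numpy as np
a=cv2.imread("pics/scene5.png")[90:310,180:400];b=cv2.imread("pics/side5.png")[90:350,270:450]
cv2.imwrite("pics/fin.png",np.hstack([cv2.resize(a,(400,400),interpolation=cv2.INTER_CUBIC),cv2.resize(b,(300,400),interpolation=cv2.INTER_CUBIC)]))
E
```

```text
(no output)
```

View pics/fin.png

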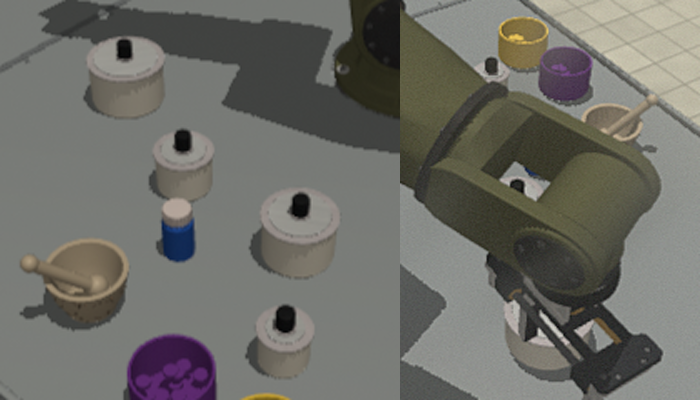

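```bash
python3 - <<'E'
from h import *
p=cams.snapshot("scene"); W=world(p).reshape(-1,3); O=np.load("scene.npz")["W"].reshape(-1,3)
for n,c in (("pill",(558,-7)),("mortar",(708,-30))):
    print(n,[ (lambda w:(len(w),w.mean(0).round(1)))(X[(np.hypot(X[:,0]-c[0],X[:,1]-c[1])<85 if n=="mortar" else np.hypot(X[:,0]-c[0],X[:,1]-c[1])<45)&(X[:,2]>20)]) for X in (O,W)])
st("before"); job.sign_off()
E
```

```text
pill [(477, array([565.7,   0.9,  60.8])), (474, array([565.6,   0.8,  60.9]))]
mortar [(1655, array([703.4, -31.6,  57. ])), (1658, array([703.4, -31.5,  56.9]))]
before t 68.35 tcp [ 250.5 -449.7  330. ] rot [1.8e+02 0.0e+00 1.0e-01] F [-0.4 -0.3  0. ] gap 94.0 j [-65.  11.  91.  -0.  78.  25.]
the job is handed in; nothing more can be done
```

All four lids are back on the jars they fit, and I handed the job in at 68.4 s. I gripped each lid twice by the knob, at right angles, to centre it. I then lowered it slowly until about 5 N of contact and released it there.

**Seating:** Each lid made contact within 0.1 mm of its home height. After I moved away, the scene camera showed every plate top within 0.3 mm of home and tilted no more than 0.4°.

**Jars and bystanders:** In the scene camera the jar walls shifted by 1.4 mm at most, which is within measurement error. The pill bottle and mortar read the same before and after, to about 0.1 mm. I left the purple and yellow look-alikes alone.

**Checks that failed or disagreed:**
- **Side camera:** my last look from it did not work because the parked arm blocked most of its view. Its one reading, lid_1 at 1.3° tilt, came from a partly hidden view, so the final check rests on the scene camera and the contact heights.
- **Camera offset:** the two fixed cameras differed by up to about 3 mm in y, and I corrected for that using the first grasp.

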